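# Book out the tool cage, draw its sagging bolt and hold the gate ajar

## Robot

A 6-joint arm with a two-finger parallel gripper is mounted at the origin on the work surface. World frame = base frame: x ahead of the robot, y to its left, z up, the work surface at z = 0. Lengths are in m, angles in degrees, forces in N, time in s.
With the tool pointing down it reaches from about 0.35 to 0.875 m from the base axis. Payload 4.2 kg.
Tool frame: the origin (TCP) lies where the fingers leave the gripper's body, on its centre line; the fingertips stand 70 mm ahead of it and the grasp point (between the pads) lies 51 mm ahead of it; z points along the fingers, y is the direction in which the jaws open and shut (so a half turn about z gives the same grasp; the last joint's range is limited). The gripper opens to 87 mm and grips with 3 to 60 N. Pads are 19 mm wide; open, the fingers measure 117 mm over their backs; the gripper's body (75 mm by 190 mm) begins 51 mm behind the grasp point.
Start: joints at [88.614, 22.042, 0.453, 0, -68.411, -14.817], TCP at [0.174, 0.6, 0.292] pointing down, gripper open.
Joint ranges: [-179.83, 179.83], [-69.29, 118.12], [-61.27, 80.66], [-181.25, 117.63], [-171.15, -9.14], [-177.46, 177.46]. Speed limits (degrees/s): [159.86, 159.86, 180, 180, 180, 180].

## Interface

Orientations are given as a 3x3 rotation matrix whose columns are the frame's x, y, z axes.
In Python, from station import sense, capture, camera_model, finish_job gives the robot as it stands.
- The arm moves only by the shell command python3 -m inch 'ROWS'. ROWS is JSON, a list of rows, each an object with "hand": the closure, from 0 (fully open) to 1 (shut); "slide": the shift along the world's x, y, z in cm, a list of three; "yaw": the turn about the world's z in rad. A call has 1 to 10 rows; each row is the pose to reach, as a shift and turn from the pose commanded when the call began; what a row does not reach only later rows make up. A row lasts 1/8 s, in which the tool goes at most 62.5 mm and 10.7 degrees, less where a joint would pass 70% of its speed; a pose out of reach is approached as far as the arm can. A call with a gripper value outside its range is refused whole. The fingers move at their own pace and stop on an object; the grip force is fixed at half the most. Time passes only in rows, so rows that repeat a pose let the fingers close. It gives the time, the measured TCP pose, the force and the opening at its end, in the units of the state.
- sense(): the state, without advancing time (a new reading comes with each control period).
- capture(name): name is "scene" or "top" or "wrist"; returns the picture (384x512x3 uint8, blue, green, red); there is no depth.
- camera_model(name): a dict with "mtx" (3x3 intrinsics, pixels), "k1" (the pictures are not rectified: a ray, as slopes to the right and down, at radius r is drawn at 1 + k1 r^2 times it, then the intrinsics apply), "xyz" and "orientation" of the camera in the world; the wrist camera has in their place "tool_from_camera" (4x4, takes a point from camera to tool coordinates, whose origin is the TCP and whose axes are the flange's). Camera axes: x right, y up, looking along -z (the intrinsics and any distortion apply to the point x, -y, -z); pixel columns grow to the right and rows downward; lengths in m; the calibration is good to about 2 mm. A picture is of the moment at which its call begins: read the wrist's pose just before it. camera_model takes no time and is no camera call.
- finish_job(): hands the job in, once; it reports no verdict.
The state is a dict: "time_s": time; "joints": joint angles; "joint_velocities": joint speeds; "effort": joint torques, N m; "tcp_pos": TCP position; "ee_rot": TCP orientation; "wrist_force": force on the tool from outside, world axes, zero at the start; "moment": the same for the moment, N m; "gripper_width": opening from 0.0 (shut) to 1.0 (fully open).
Only numpy, scipy, OpenCV 4.12 (cv2) and the standard library are available. Lean on these libraries where they do the work, as an engineer would, in place of code of your own. Each camera call takes 0.05 s, during which the arm holds its last target. There are 200 camera calls.

## Task

Book out the tool cage: pick up the hand scanner, hold it steady in the gripper with its window aimed at the sloping bar-code label at the foot of the cage for a good second from roughly 5 to 12 cm away, then lay it back flat on its rubber mat. The barrel bolt on the gate sags and the keeper is bent, so take the bolt by its knob, lift it so that the pin under its end clears the keeper's bent-up lip while you draw it back (do not force it against the keeper), and pull the self-closing gate about 10 cm open. Finish while holding the gate still there by the knob, without letting go, and leave everything else on the bench where it is.

Things in the scene. Friction and masses are not known exactly. Their poses are not given: they have to be found in the camera images.
- cage: Grey steel tool cage with wire-mesh walls, fixed, 440 mm wide (y), 200 deep (x), 290 high. Origin on the bench under the middle of the shut gate's front face; x points into the cage, y to the robot's left, z up. The gate fills y = -150 to +186 mm above an 86 mm kick plate; its upright hinge axis is at x = +10, y = +188 mm; the latch post with the keeper is at the right (-y).
- label: White bar-code label, 80 mm wide (y), 44 mm high, on a sloping holder before the kick plate. Origin at the middle of its face, 56 mm above the bench; in the cage's frame 22 mm before the gate's face and 55 mm left. z axis: its normal, out towards the robot and 35 degrees up; y: the cage's y. It can be read up to 49 degrees off the normal, so with the scanner level and square to the cage.
- scanner: Straight grey hand scanner lying flat on its mat, 150 mm long, 30 high, about 0.18 kg. Origin at the middle of its underside, below its centre of mass. x axis towards the window end, z up. Handle 34 mm wide (y) from x = -82 to +22 mm, to be gripped near x = -8 mm across y; head 52 mm wide from x = +22 to +68 mm.
- scan_window (a point): Middle of the scanner's dark window: 68 mm ahead of the scanner's origin, 15 mm above its underside; axes as the scanner's. The beam leaves along +x. It reads when the label's middle is 30 to 150 mm ahead and within 20 mm of the beam's axis, sideways and up or down.
- mat: Black rubber mat, 200 mm (x) by 120 mm (y), 4 mm thick, fixed on the bench; origin at the middle of its underside.
- knob: Knob of the barrel bolt: dark steel cylinder, 24 mm in diameter, 32 mm long, its axis (x) level and square to the gate. Origin at its middle, 56 mm before the gate's face, 256 mm above the bench when the bolt hangs, 273 mm from the hinge axis along the gate when home. Drawn by moving it towards the hinge (the cage's +y, gate shut). Gripped from above across y it can roll between the pads.
- bolt_end: Free end of the bolt: the last 62 mm of its 12 mm round bar; origin at the middle of these. A 6 mm stop pin hangs 10 mm below the bar, 12 mm short of the tip. With the bolt home and drooping, the pin hangs behind the keeper's lip, its foot 9 mm below the lip's top edge, and stops the bolt from being drawn.
- keeper: Steel staple on the latch post: a hoop round the bolt's end, 3 mm thick, 22 mm wide (cage y = -168 to -190 mm), reaching 34 mm before the gate's face, from 230 to 288 mm above the bench. The edge of its lower arm next to the gate is bent up into a lip with its top 244.5 mm above the bench. Origin as the cage's.
- barrel (a joint): Tilt (rad) of the whole barrel bolt about its rear screw, as the front screw is loose: 0 = drooping by its weight, 0.045 below level; 0.085 = highest. The screw's axis is square to the gate, 138 mm from the hinge axis, 262 mm above the bench, 135 mm from the knob when home. The pin clears the lip from 0.04 (knob up 6 mm); the stop is at knob up 11 mm. Lifting takes about 4 N.
- bolt (a joint): How far the bolt is drawn (m): 0 to 0.003 at the start, 0.046 = fully. If not lifted, the pin meets the lip at about 0.006; it has passed the lip at 0.015, and the tip leaves the keeper at 0.024. It stays where it is left; friction about 2 N.
- gate (a joint): Opening of the gate (rad): 0 shut, growing as it swings towards the robot about its left-hand hinge; at 0.3 its free edge is 100 mm out. A spring closes it: 0.4 Nm when shut, 0.64 Nm at 0.3 (about 3 N at the knob).
- wire_brush: Bystander, leave alone: wooden-handled brass wire brush, 220 mm long, 32 mm high, lying bristles down. Origin near the middle of its underside.
- tape_roll: Bystander, leave alone: roll of paper tape, 94 mm across, 38 mm high, lying flat. Origin near the middle of its underside.
- glue: Bystander, leave alone: white glue bottle, 190 mm tall. Origin near the middle of its underside.
- screwdriver: Bystander, leave alone: screwdriver lying flat, 160 mm long. Origin near the middle of its underside.
- offcut: Bystander, leave alone: wooden offcut, 90 x 50 x 35 mm. Origin near the middle of its underside.
- sanding_block: Bystander, leave alone: cork sanding block, 80 x 45 x 30 mm. Origin near the middle of its underside.
There are look-alikes about, which are no part of the job. There is more than one size of the scanner; the job needs the smaller.

How it is judged (in metres and radians):
On the way, in this order (a step that is already met when the one before it is completed fails the run):
1. the scanner, held in the gripper, is aimed steadily at the label for a second (x of label in the frame of scan_window between 0.03 and 0.15 m and y of label in the frame of scan_window between -0.02 and 0.02 m and z of label in the frame of scan_window between -0.02 and 0.02 m and angle between the x axis of scanner and the z axis of label, either way round below 0.87 rad and linear speed of scanner below 0.03 m/s and angular speed of scanner below 0.2 rad/s and contact force between scanner and the fingers above 0.5 N), for 1 s.
2. the scanner lies flat on its mat again, let go (x of scanner in the frame of mat between -0.07 and 0.07 m and y of scanner in the frame of mat between -0.05 and 0.05 m and height (world z) of scanner below 0.012 m and angle between scanner's own z axis and vertical below 0.1 rad and linear speed of scanner below 0.02 m/s and contact force between scanner and the arm below 0.1 N and contact force between scanner and the fingers below 0.1 N), for 0.2 s.
3. the bolt is lifted over the lip and drawn out of the keeper (value of joint bolt above 0.024 m), for 0.1 s.
At the end, for the whole second after the job is handed in: The gate stands still at 0.18 to 0.45 rad (free edge 6 to 15 cm out), the bolt is drawn at least 24 mm, the fingers press on its knob with more than 1 N, and the scanner lies flat and at rest on its mat (its middle within 70 mm along and 50 mm across of the mat's middle), not touched by the robot (all of step 2 and value of joint gate between 0.18 and 0.45 rad and velocity of joint gate between -0.06 and 0.06 rad/s and value of joint bolt above 0.024 m and contact force between knob and the fingers above 1 N); the arm keeps its last pose, push and grip.
It fails at once if the bolt is forced against the keeper (over 40 N) (contact force between bolt_end and keeper above 40 N).
It fails at once if the gate is flung wide (over 0.8 rad) (value of joint gate above 0.8 rad).
It fails at once if a bystander is shifted by more than 4 cm (distance of any of wire_brush, tape_roll, glue, screwdriver, offcut, sanding_block from where it was at the start of the episode above 0.04 m).
It also fails if it takes over 61 s, if anything falls off the work surface, if the arm or the gripper's body presses on something with over 40 N, if the wrist force passes 120 N, or if a joint passes its speed limit or range.

## Working session

There is one attempt and no reset: what is moved stays moved. The work goes in short steps, Python scripts to look and compute and a shell command to move; the robot and the scene stay as the last step left them, time stands still between calls to the robot, and variables do not carry over. Pictures are saved under pics/ and viewed, about 8 in all and at most 12, crops included, and the job is handed in when it is done.

```bash
mkdir -p pics; ls; cat > h.py <<'E'
import numpy as np, cv2
from station import sense, capture, camera_model
def cam(name,s=None):
    m=camera_model(name); K=np.array(m["mtx"]); 
    if "xyz" in m: R=np.array(m["orientation"]); p=np.array(m["xyz"])
    else:
        s=s or sense(); T=np.array(m["tool_from_camera"]); Rt=np.array(s["ee_rot"])
        R=Rt@T[:3,:3]; p=Rt@T[:3,3]+np.array(s["tcp_pos"])
    return K,m["k1"],R,p
def ray(c,u,v):
    K,k1,R,p=c
    d=np.array([k1,0,0,0],float)
    x,y=cv2.undistortPoints(np.array([[[u,v]]],float),K,d)[0,0]
    return p,R@np.array([x,-y,-1.])
def onplane(c,u,v,z):
    p,d=ray(c,u,v); return p+d*(z-p[2])/d[2]
def onaxis(c,u,v,ax,val):
    p,d=ray(c,u,v); return p+d*(val-p[ax])/d[ax]
def proj(c,X):
    K,k1,R,p=c; q=R.T@(np.array(X)-p); x,y=q[0]/-q[2],-q[1]/-q[2]; f=1+k1*(x*x+y*y)
    return (K@[x*f,y*f,1])[:2]
def tri(rs):
    A=0;b=0
    for p,d in rs:
        d=d/np.linalg.norm(d); P=np.eye(3)-np.outer(d,d); A=A+P; b=b+P@p
    return np.linalg.solve(A,b)
E
python3 - <<'E'
from h import *
print(sense())
a=capture("scene"); b=capture("top")
cv2.imwrite("pics/scene.png",a);cv2.imwrite("pics/top.png",b)
for n,i in(("scene",a),("top",b)): cv2.imwrite(f"pics/{n}2.png",cv2.resize(i,(800,600),interpolation=cv2.INTER_CUBIC))
for n in("scene","top","wrist"): print(camera_model(n))
E
```

```text
pics
{'time_s': 0.0, 'joints': array([ 8.86146960e+01,  2.20904074e+01,  3.77667294e-01, -2.80907342e-02,
       -6.84112803e+01, -1.48157745e+01]), 'joint_velocities': array([-0.00474216,  0.0278532 ,  0.04416726,  0.04759622,  0.00844239,
       -0.05302885]), 'effort': array([ 3.72450249e-04, -3.90657520e+01,  1.87400919e+01,  4.21957880e+00,
        1.09862076e-02, -1.98451899e-04]), 'tcp_pos': array([0.17424205, 0.59973628, 0.29115107]), 'ee_rot': array([[ 9.60237978e-01, -2.79182319e-01, -5.08078142e-04],
       [-2.79182758e-01, -9.60235571e-01, -2.15286815e-03],
       [ 1.13168018e-04,  2.20911242e-03, -9.99997554e-01]]), 'wrist_force': array([ 0.21144045, -0.39023831, -0.6467703 ]), 'moment': array([-0.06734339, -0.00385982, -0.05169617]), 'gripper_width': 0.9981892206631373}
{'mtx': array([[477.19800824,   0.        , 260.5551748 ],
       [  0.        , 477.19800824, 185.48426769],
       [  0.        ,   0.        ,   1.        ]]), 'k1': -0.08683352573733483, 'xyz': array([ 0.48180211, -0.65176476,  1.46294407]), 'orientation': array([[ 0.99693813, -0.07460518,  0.02341
[... 365 characters left out ...]
 array([[ 0.01021616,  0.99456804, -0.10358595],
       [-0.99993639,  0.01065625,  0.00369601],
       [ 0.00477977,  0.1035416 ,  0.99461364]])}
{'mtx': array([[317.28719066,   0.        , 255.57712446],
       [  0.        , 317.28719066, 192.63849133],
       [  0.        ,   0.        ,   1.        ]]), 'k1': -0.006302714979526376, 'tool_from_camera': array([[-1.04175524e-03,  9.70686630e-01,  2.40346377e-01,
         6.60216328e-02],
       [ 9.99999456e-01,  1.02134500e-03,  2.09484051e-04,
         5.35836349e-04],
       [-4.21332037e-05,  2.40346464e-01, -9.70687167e-01,
        -9.08846505e-02],
       [ 0.00000000e+00,  0.00000000e+00,  0.00000000e+00,
         1.00000000e+00]])}
```

View pics/scene2.png

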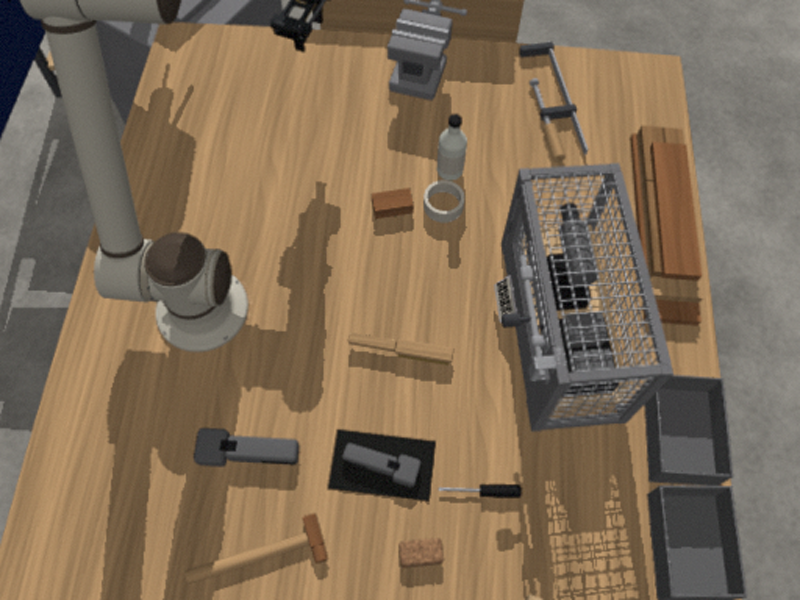

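View pics/top2.png

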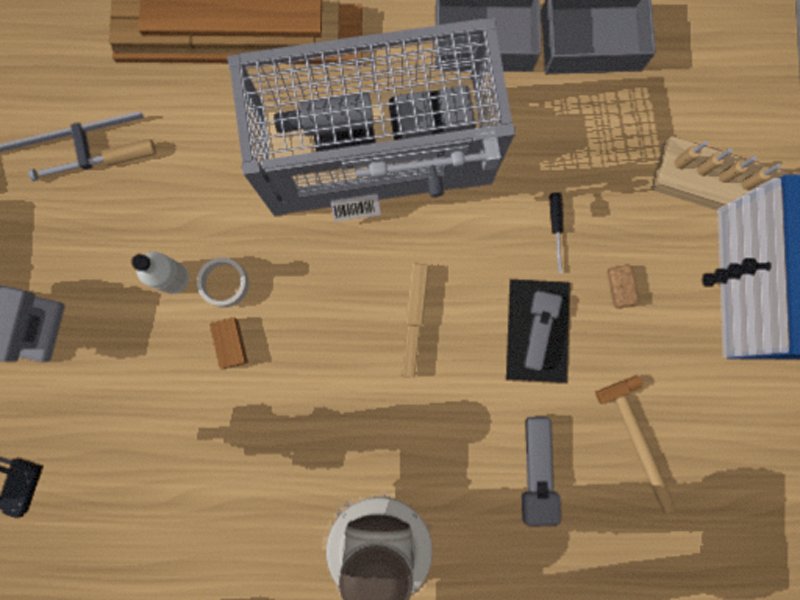

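```bash
python3 - <<'E'
import cv2,numpy as np
b=cv2.imread("pics/top.png");a=cv2.imread("pics/scene.png")
def crop(i,x0,y0,x1,y1,k): return cv2.resize(i[y0:y1,x0:x1],None,fx=k,fy=k,interpolation=cv2.INTER_CUBIC)
C=np.zeros((600,800,3),np.uint8)
c=crop(b,145,65,335,140,4.2)[:300];C[:c.shape[0],:c.shape[1]]=c
c=crop(b,318,172,372,250,3.75);C[305:305+c.shape[0],:c.shape[1]]=c[:295]
c=crop(a,305,130,365,215,3.4)[:295];C[305:305+c.shape[0],220:220+c.shape[1]]=c
c=crop(a,315,205,425,275,3.2);c=c[:295];C[305:305+c.shape[0],440:440+c.shape[1]]=c[:,:360]
cv2.imwrite("pics/c1.png",C)
E
```

```text
(no output)
```

View pics/c1.png

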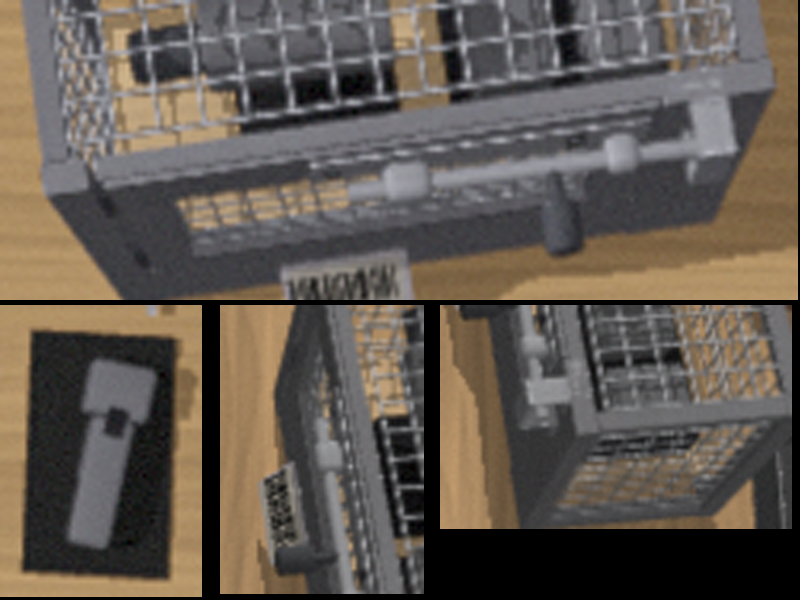

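```bash
python3 - <<'E'
from h import *
from scipy.optimize import least_squares
np.set_printoptions(precision=4,suppress=True)
T=cam("top");S=cam("scene")
q=lambda u,v:(318+u/3.75,172+(v-305)/3.75)
w=onplane(T,*q(124,366),.030);t=onplane(T,*q(87,546),.030)
print("scanner win,tail",w,t,np.linalg.norm(w-t),np.degrees(np.arctan2(*(w-t)[[1,0]])))
for p in((32,330),(177,340),(168,578),(22,570)): print("mat",onplane(T,*q(*p),.004))
L=[(332,202),(377,195),(381,212),(334,219)]
a=np.radians(35);n=np.array([-np.cos(a),0,np.sin(a)]);up=np.array([np.sin(a),0,np.cos(a)])
Lc=np.array([-.022,.055,.056])
obs=[(T,(155.7,111),(0,.22,.29)),(T,(328.8,86.4),(0,-.22,.29)),(T,(174.8,135.7),(0,.22,0)),(T,(314.8,117.9),(0,-.22,0)),(T,(279.5,122.5),(-.072,-.085,.256))]
for (u,v),(sy,su) in zip(L,((1,1),(-1,1),(-1,-1),(1,-1))): obs.append((T,(u/1.5625,v/1.5625),Lc+np.array([0,sy*.04,0])+up*su*.022))
s=lambda u,v:(305+(u-220)/3.4,130+(v-305)/3.4)
# scene label corners
for p,(sy,su) in zip([(262,482),(297,462),(300,540),(272,550)],((1,-1),(1,1),(-1,1),(-1,-1))): obs.append((S,s(*p),Lc+np.array([0,sy*.04,0])+up*su*.022))
def W(x,X):
    c,s=np.cos(x[2]),np.sin(x[2]);return np.array([x[0]+c*X[0]-s*X[1],x[1]+s*X[0]+c*X[1],X[2]])
f=lambda x:np.concatenate([proj(c,W(x,X))-o for c,o,X in obs])
r=least_squares(f,[.7,0,0],loss="soft_l1");print("cage",r.x,np.degrees(r.x[2]));print(f(r.x).reshape(-1,2).T)
x=r.x
print("label",W(x,Lc),"knob",W(x,[-.056,-.085,.256]))
E
```

```text
scanner win,tail [ 0.4891 -0.322   0.03  ] [ 0.3447 -0.291   0.03  ] 0.1476644975519537 -12.122287901273921
mat [ 0.5213 -0.2523  0.004 ]
mat [ 0.5144 -0.3713  0.004 ]
mat [ 0.3202 -0.3612  0.004 ]
mat [ 0.3255 -0.2431  0.004 ]
cage [0.6806 0.001  0.1503] 8.611475760560651
[[-1.0447  0.8041 -0.1585 -0.2601  0.1473  0.3317 -1.5932 -2.6488  1.1961
  -0.4959 -1.9313  0.4976 -0.394 ]
 [-1.5489 -0.6467  1.2557 -0.0733  1.9511 -0.9244 -0.1207  0.1992 -0.6805
   0.189   0.6552 -0.3477  1.8224]]
label [0.6506 0.0521 0.056 ] knob [ 0.638  -0.0914  0.256 ]
```

```bash
python3 -m inch '[{"hand":0,"slide":[27.6,-50,0],"yaw":0.07},{"hand":0,"slide":[27.6,-50,0],"yaw":0.07},{"hand":0,"slide":[27.6,-50,0],"yaw":0.07},{"hand":0,"slide":[27.6,-50,0],"yaw":0.07},{"hand":0,"slide":[27.6,-50,0],"yaw":0.07},{"hand":0,"slide":[27.6,-50,0],"yaw":0.07},{"hand":0,"slide":[27.6,-50,0],"yaw":0.07},{"hand":0,"slide":[27.6,-50,0],"yaw":0.07},{"hand":0,"slide":[27.6,-50,0],"yaw":0.07},{"hand":0,"slide":[27.6,-50,0],"yaw":0.07}]'
python3 -m inch '[{"hand":0,"slide":[-3.5,-40.6,-9]},{"hand":0,"slide":[-3.5,-40.6,-9]},{"hand":0,"slide":[-3.5,-40.6,-9]},{"hand":0,"slide":[-3.5,-40.6,-9]},{"hand":0,"slide":[-3.5,-40.6,-9]},{"hand":0,"slide":[-3.5,-40.6,-9]},{"hand":0,"slide":[-3.5,-40.6,-9]},{"hand":0,"slide":[-3.5,-40.6,-9]},{"hand":0,"slide":[-3.5,-40.6,-9]},{"hand":0,"slide":[-3.5,-40.6,-9]}]'
python3 - <<'E'
from h import *
s=sense();print(s["time_s"],s["tcp_pos"],s["ee_rot"],s["joints"])
i=capture("wrist")
g=proj(cam("wrist",s),[.4148,-.306,.034]);print(g)
cv2.imwrite("pics/w1.png",cv2.resize(i,(800,600),interpolation=cv2.INTER_CUBIC))
E
```

```text
time_s: 1.35
tcp_pos: [0.4511, 0.097, 0.2917]
ee_rot: [[0.976, -0.217, -0.001], [-0.217, -0.976, -0.001], [-0.001, 0.001, -1.0]]
wrist_force: [0.4, 0.4, -1.0]
gripper_width: 1.002
1.35 [0.45109243 0.09701024 0.29173847] [[ 9.76172118e-01 -2.16994819e-01 -1.11586909e-03]
 [-2.16995656e-01 -9.76172324e-01 -6.91849827e-04]
 [-9.39152692e-04  9.17503255e-04 -9.99999138e-01]] [ 3.23997067e+01  5.95417860e+00 -2.14209962e+01 -8.87061549e-04
 -6.27000472e+01  4.50680853e+01]
[623.86375887 127.38050189]invalid input
```

View pics/w1.png

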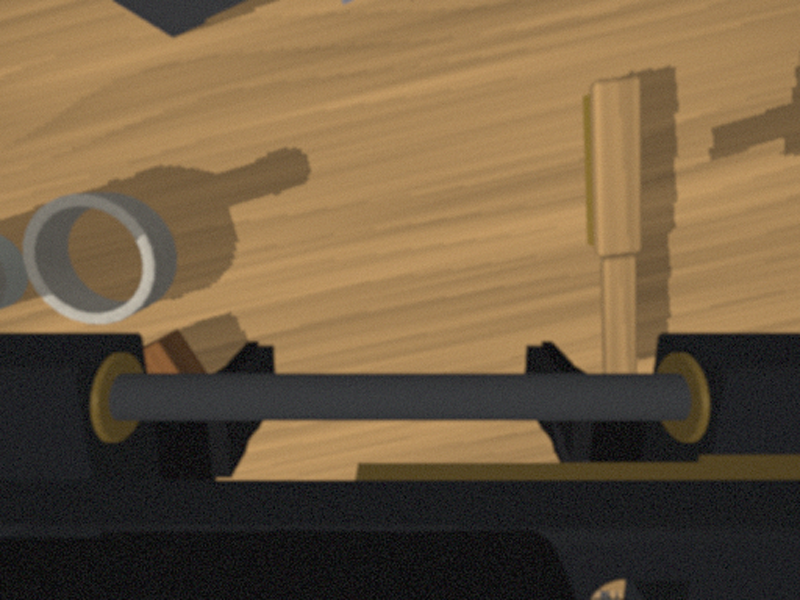

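The picture shows the tape roll at left (100,258) and the brush at right (615,165). The second call was refused because it had no yaw, so I'll resend it.

```bash
python3 -m inch '[{"hand":0,"slide":[-3.5,-40.6,-9],"yaw":0},{"hand":0,"slide":[-3.5,-40.6,-9],"yaw":0},{"hand":0,"slide":[-3.5,-40.6,-9],"yaw":0},{"hand":0,"slide":[-3.5,-40.6,-9],"yaw":0},{"hand":0,"slide":[-3.5,-40.6,-9],"yaw":0},{"hand":0,"slide":[-3.5,-40.6,-9],"yaw":0},{"hand":0,"slide":[-3.5,-40.6,-9],"yaw":0},{"hand":0,"slide":[-3.5,-40.6,-9],"yaw":0},{"hand":0,"slide":[-3.5,-40.6,-9],"yaw":0},{"hand":0,"slide":[-3.5,-40.6,-9],"yaw":0}]' && 
python3 - <<'E'
from h import *
s=sense();print(s["time_s"],s["tcp_pos"],s["joints"])
i=capture("wrist")
g=proj(cam("wrist",s),[.4148,-.306,.034]);print(g*1.5625)
cv2.imwrite("pics/w2.png",cv2.resize(i,(800,600),interpolation=cv2.INTER_CUBIC))
E
```

```text
time_s: 2.65
tcp_pos: [0.4159, -0.3045, 0.2027]
ee_rot: [[0.978, -0.209, 0.001], [-0.209, -0.978, -0.0], [0.001, -0.0, -1.0]]
wrist_force: [-0.1, -0.2, 0.7]
gripper_width: 1.001
2.65 [ 0.41593478 -0.30452164  0.20266967] [-1.81529208e+01  1.64651634e+01 -2.20890375e+01 -6.54393757e-03
 -5.14087950e+01  9.61013585e+01]
[401.4666674  305.70544777]
```

View pics/w2.png

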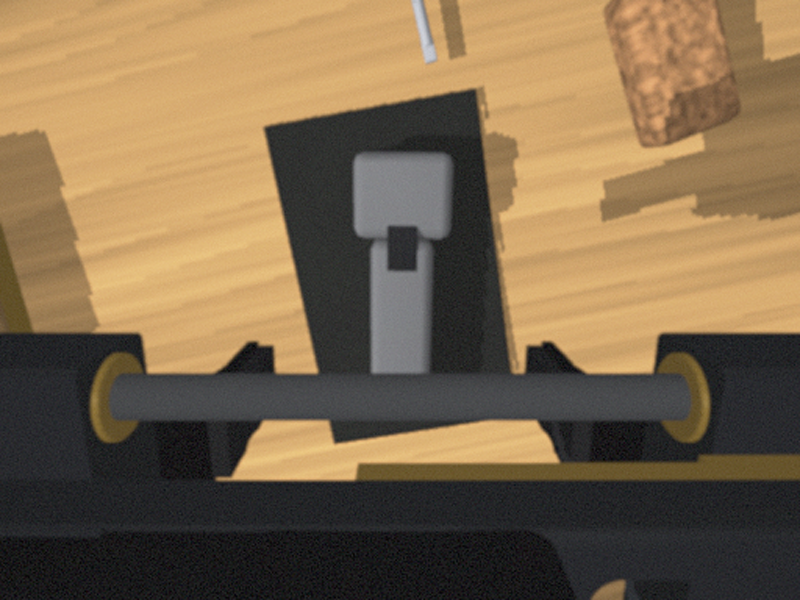

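The scanner is square to the jaws and centred at column 401, with its head front at row 152. I'll go down and grip.

```bash
python3 -m inch '[{"hand":0,"slide":[0,0,-5],"yaw":0},{"hand":0,"slide":[0,0,-9],"yaw":0},{"hand":0,"slide":[0,0,-11.5],"yaw":0},{"hand":0,"slide":[0,0,-12.4],"yaw":0},{"hand":0,"slide":[0,0,-12.4],"yaw":0},{"hand":0.8,"slide":[0,0,-12.4],"yaw":0},{"hand":0.8,"slide":[0,0,-12.4],"yaw":0},{"hand":0.8,"slide":[0,0,-12.4],"yaw":0},{"hand":0.8,"slide":[0,0,-12.4],"yaw":0},{"hand":0.8,"slide":[0,0,-12.4],"yaw":0}]'
```

```text
time_s: 3.95
tcp_pos: [0.4153, -0.3059, 0.0783]
ee_rot: [[0.977, -0.211, 0.0], [-0.211, -0.977, -0.0], [0.0, 0.0, -1.0]]
wrist_force: [-0.2, -0.3, 1.1]
gripper_width: 0.516
```

```bash
python3 -m inch '[{"hand":0.8,"slide":[0,0,0],"yaw":0},{"hand":0.8,"slide":[0,0,0],"yaw":0},{"hand":0.8,"slide":[0,0,0],"yaw":0},{"hand":0.8,"slide":[0,0,0],"yaw":0},{"hand":0.8,"slide":[0,0,0],"yaw":0},{"hand":0.8,"slide":[0,0,3],"yaw":0},{"hand":0.8,"slide":[0,0,6],"yaw":0},{"hand":0.8,"slide":[0,0,9],"yaw":0},{"hand":0.8,"slide":[0,0,11],"yaw":0},{"hand":0.8,"slide":[0,0,11],"yaw":0}]'
```

```text
time_s: 5.2
tcp_pos: [0.4159, -0.306, 0.1894]
ee_rot: [[0.977, -0.211, 0.003], [-0.211, -0.977, -0.001], [0.003, 0.0, -1.0]]
wrist_force: [-0.7, -0.5, -1.2]
gripper_width: 0.387
```

```bash
python3 -m inch '[{"hand":0.8,"slide":[1,4,0],"yaw":0.04},{"hand":0.8,"slide":[2,9,0],"yaw":0.1},{"hand":0.8,"slide":[3,14,0],"yaw":0.16},{"hand":0.8,"slide":[4.5,19,0],"yaw":0.22},{"hand":0.8,"slide":[6,24,0],"yaw":0.28},{"hand":0.8,"slide":[7,29,0],"yaw":0.33},{"hand":0.8,"slide":[8,33.5,-2],"yaw":0.36},{"hand":0.8,"slide":[8,33.5,-5],"yaw":0.36},{"hand":0.8,"slide":[8,33.5,-7.4],"yaw":0.36},{"hand":0.8,"slide":[8,33.5,-7.4],"yaw":0.36}]'
python3 - <<'E'
from h import *
s=sense();print(s["time_s"],s["tcp_pos"],s["wrist_force"])
c=cam("wrist",s);i=capture("wrist");a=capture("scene")
print("label pred",proj(c,[.6506,.0521,.056])*1.5625)
C=np.zeros((600,800,3),np.uint8)
C[:345,:460]=cv2.resize(i,(460,345))
cr=cv2.resize(a[120:250,250:400],None,fx=4,fy=4,interpolation=cv2.INTER_CUBIC)
C=np.zeros((600,800,3),np.uint8)
C[:520,200:800]=cr
C[300:600,:400]=cv2.resize(i,(400,300),interpolation=cv2.INTER_AREA)
cv2.imwrite("pics/w3.png",C)
E
```

```text
time_s: 6.45
tcp_pos: [0.4933, 0.0286, 0.1114]
ee_rot: [[0.989, 0.146, -0.007], [0.146, -0.989, -0.002], [-0.007, 0.001, -1.0]]
wrist_force: [0.1, -0.4, -1.2]
gripper_width: 0.393
6.45 [0.49333032 0.02859807 0.11140327] [ 0.0948542  -0.41937419 -1.18428074]
label pred [ 394.28922535 -222.34930394]
```

View pics/w3.png

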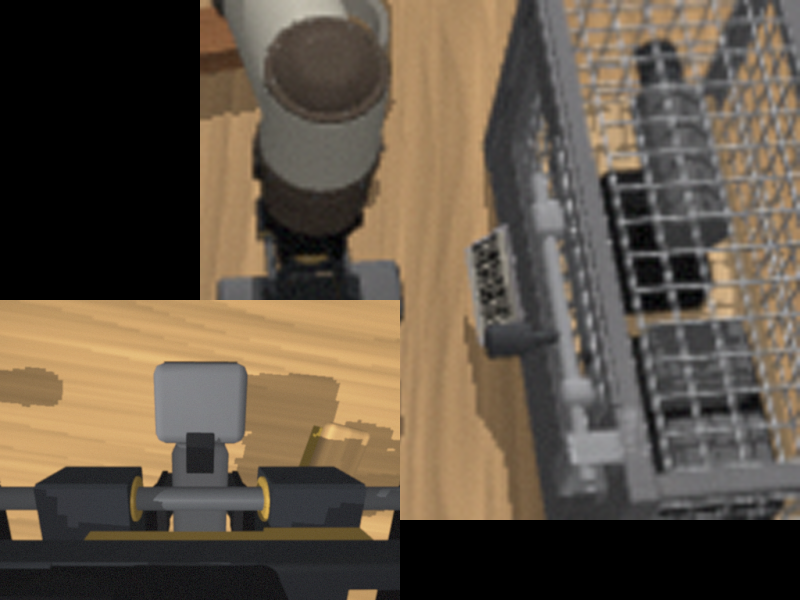

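```bash
python3 -m inch '[{"hand":0.8,"slide":[0,0,0.2],"yaw":0},{"hand":0.8,"slide":[0,0,0.2],"yaw":0},{"hand":0.8,"slide":[0,0,0.2],"yaw":0},{"hand":0.8,"slide":[0,0,0.2],"yaw":0},{"hand":0.8,"slide":[0,0,0.2],"yaw":0},{"hand":0.8,"slide":[0,0,0.2],"yaw":0},{"hand":0.8,"slide":[0,0,0.2],"yaw":0},{"hand":0.8,"slide":[0,0,0.2],"yaw":0},{"hand":0.8,"slide":[0,0,0.2],"yaw":0},{"hand":0.8,"slide":[0,0,0.2],"yaw":0}]'
python3 - <<'E'
from h import *
s=sense();c=cam("wrist",s);p=s["tcp_pos"];R=np.array(s["ee_rot"]);i=capture("wrist")
z=p[2]-.0743+.03
for u,v in((153,362),(247,362),(155,440),(245,440)):
    X=onplane(c,u*1.28,(v-300)*1.28,z);print(R.T@(X-p))
w=p+R@[.076,0,.0593]
l=np.array([.6506,.0521,.056]);print("label in tool-ish frame",R.T@(l-w))
E
```

```text
time_s: 7.8
tcp_pos: [0.4954, 0.0292, 0.1162]
ee_rot: [[0.989, 0.147, -0.0], [0.147, -0.989, -0.0], [-0.0, 0.0, -1.0]]
wrist_force: [-0.7, 0.7, -1.8]
gripper_width: 0.387
[ 0.07938211 -0.0232729   0.04429486]
[0.07933193 0.02529435 0.04429506]
[ 0.03829157 -0.02404428  0.04429747]
[0.03823918 0.0260062  0.04429768]
label in tool-ish frame [8.09264600e-02 7.09628359e-05 9.09370693e-04]
```

```bash
python3 -m inch '[{"hand":0.8,"slide":[0,0,0],"yaw":0},{"hand":0.8,"slide":[0,0,0],"yaw":0},{"hand":0.8,"slide":[0,0,0],"yaw":0},{"hand":0.8,"slide":[0,0,0],"yaw":0},{"hand":0.8,"slide":[0,0,0],"yaw":0},{"hand":0.8,"slide":[0,0,0],"yaw":0},{"hand":0.8,"slide":[0,0,0],"yaw":0},{"hand":0.8,"slide":[0,0,0],"yaw":0},{"hand":0.8,"slide":[0,0,0],"yaw":0},{"hand":0.8,"slide":[0,0,0],"yaw":0}]'
python3 -m inch '[{"hand":0.8,"slide":[0,0,3],"yaw":0},{"hand":0.8,"slide":[0,0,6],"yaw":0},{"hand":0.8,"slide":[-0.5,-2,7.4],"yaw":-0.03},{"hand":0.8,"slide":[-2,-7,7.4],"yaw":-0.08},{"hand":0.8,"slide":[-3,-12,7.4],"yaw":-0.14},{"hand":0.8,"slide":[-4,-17,7.4],"yaw":-0.2},{"hand":0.8,"slide":[-5,-22,7.4],"yaw":-0.26},{"hand":0.8,"slide":[-6.5,-27,7.4],"yaw":-0.31},{"hand":0.8,"slide":[-7.5,-31,7.4],"yaw":-0.35},{"hand":0.8,"slide":[-8,-33.5,7.4],"yaw":-0.36}]'
```

```text
time_s: 9.1
tcp_pos: [0.4954, 0.0292, 0.1163]
ee_rot: [[0.989, 0.147, 0.0], [0.147, -0.989, 0.0], [0.0, -0.0, -1.0]]
wrist_force: [-0.3, -0.5, -0.9]
gripper_width: 0.391
time_s: 10.35
tcp_pos: [0.4131, -0.3079, 0.1895]
ee_rot: [[0.977, -0.215, -0.002], [-0.215, -0.977, 0.001], [-0.002, -0.001, -1.0]]
wrist_force: [-0.8, -0.1, -0.4]
gripper_width: 0.384
```

```bash
python3 -m inch '[{"hand":0.8,"slide":[0,0,-3],"yaw":0},{"hand":0.8,"slide":[0,0,-6],"yaw":0},{"hand":0.8,"slide":[0,0,-8.5],"yaw":0},{"hand":0.8,"slide":[0,0,-10],"yaw":0},{"hand":0.8,"slide":[0,0,-10.6],"yaw":0},{"hand":0.8,"slide":[0,0,-10.9],"yaw":0},{"hand":0.8,"slide":[0,0,-11],"yaw":0},{"hand":0.8,"slide":[0,0,-11],"yaw":0},{"hand":0.8,"slide":[0,0,-11],"yaw":0}]'
```

```text
time_s: 11.48
tcp_pos: [0.4156, -0.3059, 0.0807]
ee_rot: [[0.977, -0.211, 0.001], [-0.211, -0.977, -0.0], [0.001, 0.0, -1.0]]
wrist_force: [-0.2, -1.0, -1.3]
gripper_width: 0.389
```

```bash
python3 -m inch '[{"hand":0.8,"slide":[0,0,-0.15],"yaw":0},{"hand":0.8,"slide":[0,0,-0.25],"yaw":0},{"hand":0.8,"slide":[0,0,-0.25],"yaw":0},{"hand":0.8,"slide":[0,0,-0.25],"yaw":0},{"hand":0.2,"slide":[0,0,-0.25],"yaw":0},{"hand":0.2,"slide":[0,0,-0.25],"yaw":0},{"hand":0.2,"slide":[0,0,-0.25],"yaw":0},{"hand":0.2,"slide":[0,0,-0.25],"yaw":0},{"hand":0.2,"slide":[0,0,-0.25],"yaw":0},{"hand":0.2,"slide":[0,0,-0.25],"yaw":0}]'
python3 -m inch '[{"hand":0.2,"slide":[0,0,3],"yaw":0},{"hand":0.2,"slide":[0,0,8],"yaw":0},{"hand":0.2,"slide":[0,0,14],"yaw":0},{"hand":0.2,"slide":[0,0,20],"yaw":0},{"hand":0.2,"slide":[0,0,26],"yaw":0},{"hand":0.2,"slide":[0,0,28],"yaw":0},{"hand":0.2,"slide":[0,0,28],"yaw":0}]'
python3 - <<'E'
from h import *
s=sense();print(s["tcp_pos"])
i=capture("wrist");t=capture("top");cv2.imwrite("pics/t3.png",t)
cr=lambda a,k:cv2.resize(a,None,fx=k,fy=k,interpolation=cv2.INTER_CUBIC)
C=np.zeros((600,800,3),np.uint8)
C[:300,:400]=cv2.resize(i,(400,300))
c=cr(t[70:140,205:335],4.5)[:300];C[300:300+c.shape[0],:c.shape[1]]=c
c=cr(t[170:250,315:375],3.6);C[:c.shape[0],500:500+c.shape[1]]=c
cv2.imwrite("pics/w4.png",C)
E
```

```text
time_s: 12.72
tcp_pos: [0.4154, -0.3058, 0.0777]
ee_rot: [[0.977, -0.211, -0.0], [-0.211, -0.977, -0.0], [-0.0, 0.0, -1.0]]
wrist_force: [-0.5, 0.3, 0.2]
gripper_width: 0.794
time_s: 13.6
tcp_pos: [0.4156, -0.3059, 0.3594]
ee_rot: [[0.977, -0.211, 0.004], [-0.211, -0.977, -0.001], [0.004, 0.0, -1.0]]
wrist_force: [0.2, -0.1, 0.2]
gripper_width: 0.798
[ 0.41562326 -0.3058897   0.35939877]
```

View pics/w4.png

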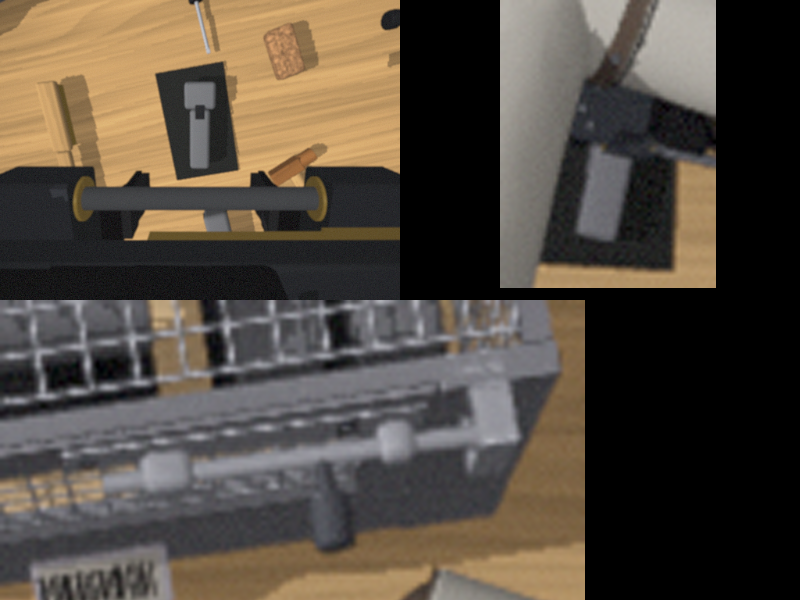

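Scanner is flat and released on the mat (200,125 in the wrist tile). The knob shows in the top tile around (328,510). I'll move above the knob.

```bash
python3 -m inch '[{"hand":0,"slide":[3,3,4],"yaw":0.06},{"hand":0,"slide":[7,7,7],"yaw":0.14},{"hand":0,"slide":[11,11,7],"yaw":0.22},{"hand":0,"slide":[15,15,7],"yaw":0.3},{"hand":0,"slide":[19,18.5,7],"yaw":0.36},{"hand":0,"slide":[22.2,21.5,7],"yaw":0.36},{"hand":0,"slide":[22.2,21.5,7],"yaw":0.36},{"hand":0,"slide":[22.2,21.5,7],"yaw":0.36}]'
python3 - <<'E'
from h import *
c=cam("top");print(onplane(c,277.9,116.7,.262),onplane(c,279,121.8,.256))
s=sense();print(s["tcp_pos"])
i=capture("wrist");print(proj(cam("wrist",s),[.638,-.0914,.256])*1.5625)
cv2.imwrite("pics/w5.png",cv2.resize(i,(800,600),interpolation=cv2.INTER_CUBIC))
E
```

```text
time_s: 14.7
tcp_pos: [0.6371, -0.091, 0.4258]
ee_rot: [[0.989, 0.147, -0.004], [0.147, -0.989, -0.0], [-0.004, -0.0, -1.0]]
wrist_force: [0.1, 0.0, 1.4]
gripper_width: 0.998
[ 0.64063976 -0.08897894  0.262     ] [ 0.62904928 -0.09215362  0.256     ]
[ 0.63714796 -0.09096949  0.42575751]
[398.99188437 300.57256081]
```

View pics/w5.png

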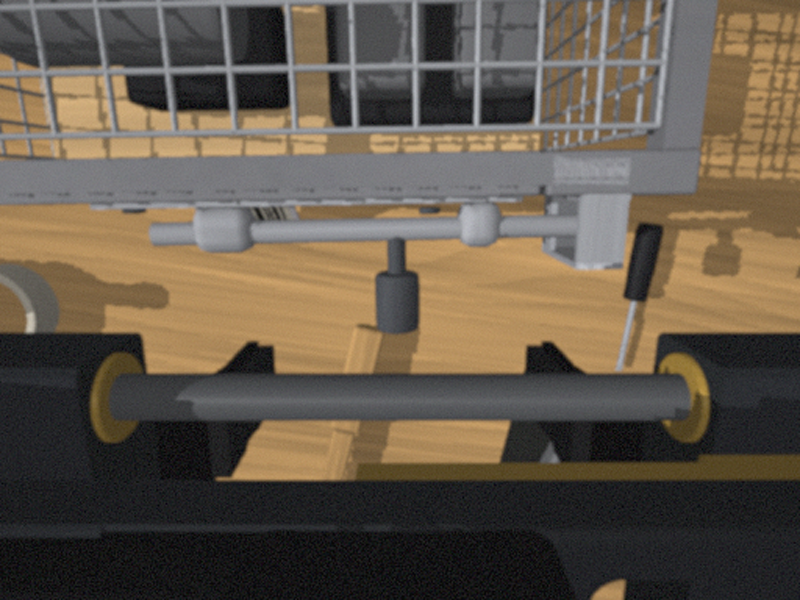

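The knob spans columns 376–418 and rows 270–332, centred at (397,301), which matches the prediction of (399,301). I'll descend and grip it.

```bash
python3 -m inch '[{"hand":0,"slide":[0,0,-4],"yaw":0},{"hand":0,"slide":[0,0,-8],"yaw":0},{"hand":0,"slide":[0,0,-10.5],"yaw":0},{"hand":0,"slide":[0,0,-11.9],"yaw":0},{"hand":0,"slide":[0,0,-11.9],"yaw":0},{"hand":0,"slide":[0,0,-11.9],"yaw":0},{"hand":0.9,"slide":[0,0,-11.9],"yaw":0},{"hand":0.9,"slide":[0,0,-11.9],"yaw":0},{"hand":0.9,"slide":[0,0,-11.9],"yaw":0},{"hand":0.9,"slide":[0,0,-11.9],"yaw":0}]'
python3 -m inch '[{"hand":0.9,"slide":[0,0,0],"yaw":0},{"hand":0.9,"slide":[0,0,0],"yaw":0},{"hand":0.9,"slide":[0,0,0],"yaw":0},{"hand":0.9,"slide":[0,0,0],"yaw":0},{"hand":0.9,"slide":[0,0,0],"yaw":0},{"hand":0.9,"slide":[0,0,0],"yaw":0},{"hand":0.9,"slide":[0,0,0],"yaw":0},{"hand":0.9,"slide":[0,0,0],"yaw":0}]'
```

```text
time_s: 16.0
tcp_pos: [0.6374, -0.0908, 0.3088]
ee_rot: [[0.989, 0.147, 0.0], [0.147, -0.989, 0.0], [0.0, 0.0, -1.0]]
wrist_force: [-1.0, -0.1, -0.5]
gripper_width: 0.63
time_s: 17.0
tcp_pos: [0.6373, -0.0907, 0.3087]
ee_rot: [[0.989, 0.147, -0.0], [0.147, -0.989, 0.0], [-0.0, -0.0, -1.0]]
wrist_force: [-0.7, 1.8, 0.2]
gripper_width: 0.268
```

```bash
python3 -m inch '[{"hand":0.9,"slide":[0,0,0.3],"yaw":0},{"hand":0.9,"slide":[0,0,0.6],"yaw":0},{"hand":0.9,"slide":[0,0,0.85],"yaw":0},{"hand":0.9,"slide":[0,0,0.85],"yaw":0},{"hand":0.9,"slide":[0,0,0.85],"yaw":0},{"hand":0.9,"slide":[0,0,0.85],"yaw":0}]'
python3 -c "
from h import *
s=sense();print(s['tcp_pos'],s['wrist_force'])"
```

```text
time_s: 17.75
tcp_pos: [0.6372, -0.0908, 0.3169]
ee_rot: [[0.989, 0.147, -0.001], [0.147, -0.989, 0.0], [-0.001, -0.0, -1.0]]
wrist_force: [1.0, 1.8, -7.4]
gripper_width: 0.263
[ 0.63718769 -0.09076536  0.31686895] [ 1.02179419  1.83223984 -7.39222019]
```

```bash
python3 -m inch '[{"hand":0.9,"slide":[-0.04,0.3,0],"yaw":0},{"hand":0.9,"slide":[-0.09,0.6,0],"yaw":0},{"hand":0.9,"slide":[-0.13,0.9,0],"yaw":0},{"hand":0.9,"slide":[-0.13,0.9,0],"yaw":0}]'
python3 -c "
from h import *
s=sense();print(s['tcp_pos'],s['wrist_force'],s['moment'])"
```

```text
time_s: 18.25
tcp_pos: [0.6358, -0.0817, 0.3172]
ee_rot: [[0.989, 0.147, -0.0], [0.147, -0.989, 0.0], [-0.0, -0.0, -1.0]]
wrist_force: [-0.5, -1.4, -7.0]
gripper_width: 0.269
[ 0.63583517 -0.08165612  0.31724954] [-0.4875512  -1.3549769  -6.98134811] [-0.81502332  0.0386622   0.13973815]
```

Only friction so far (about 1.4 N), so the pin is clearing the lip. I'll continue to about 36 mm.

```bash
python3 -m inch '[{"hand":0.9,"slide":[-0.06,0.4,0],"yaw":0},{"hand":0.9,"slide":[-0.12,0.8,0],"yaw":0},{"hand":0.9,"slide":[-0.18,1.2,-0.05],"yaw":0},{"hand":0.9,"slide":[-0.24,1.6,-0.05],"yaw":0},{"hand":0.9,"slide":[-0.3,2.0,-0.05],"yaw":0},{"hand":0.9,"slide":[-0.36,2.4,-0.05],"yaw":0},{"hand":0.9,"slide":[-0.42,2.8,-0.05],"yaw":0},{"hand":0.9,"slide":[-0.42,2.8,-0.05],"yaw":0},{"hand":0.9,"slide":[-0.42,2.8,-0.05],"yaw":0}]'
python3 - <<'E'
from h import *
s=sense();c=cam("wrist",s);i=capture("wrist")
C=np.zeros((600,800,3),np.uint8)
C[:300,:400]=cv2.resize(i,(400,300))
t=capture("top");cr=cv2.resize(t[60:130,205:335],None,fx=4.2,fy=4.2,interpolation=cv2.INTER_CUBIC);C[305:305+cr.shape[0],:cr.shape[1]]=cr[:295]
a=capture("scene");cr=cv2.resize(a[150:240,300:400],None,fx=4,fy=4,interpolation=cv2.INTER_CUBIC)[:300];C[:300,400:]=cr
cv2.imwrite("pics/w6.png",C);print(s["wrist_force"])
E
```

```text
time_s: 19.38
tcp_pos: [0.6316, -0.0532, 0.3164]
ee_rot: [[0.989, 0.147, -0.001], [0.147, -0.989, 0.001], [-0.001, -0.001, -1.0]]
wrist_force: [-2.2, 0.8, -6.9]
gripper_width: 0.266
[-2.16165893  0.77892592 -6.87927847]
```

View pics/w6.png

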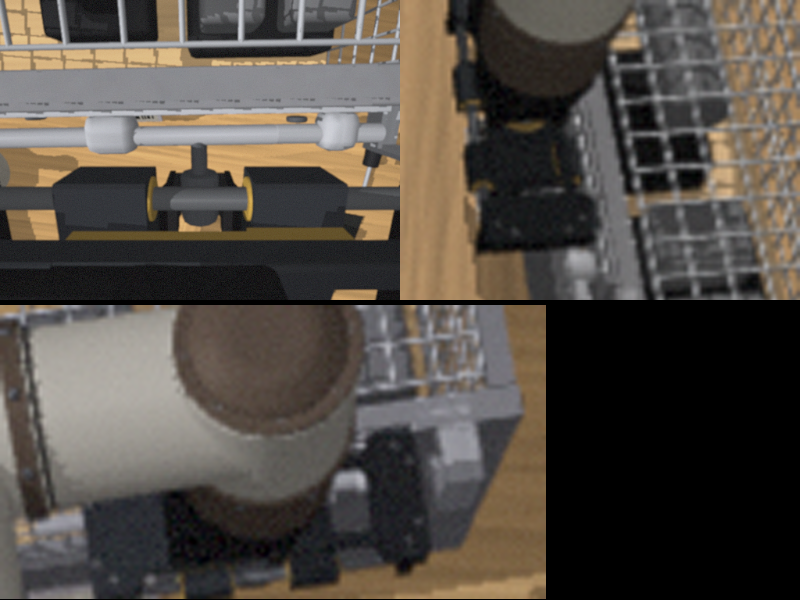

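The knob sits between the pads (200,200), and the bolt end (385,132) is out of the keeper. I'll swing the gate on its arc, checking halfway.

```bash
python3 -m inch '[{"hand":0.9,"slide":[-0.4,0.05,0],"yaw":-0.017},{"hand":0.9,"slide":[-0.85,0.12,0],"yaw":-0.035},{"hand":0.9,"slide":[-1.69,0.27,0],"yaw":-0.07},{"hand":0.9,"slide":[-2.52,0.45,0],"yaw":-0.105},{"hand":0.9,"slide":[-3.35,0.66,0],"yaw":-0.14},{"hand":0.9,"slide":[-3.35,0.66,0],"yaw":-0.14},{"hand":0.9,"slide":[-3.35,0.66,0],"yaw":-0.14}]'
```

```text
time_s: 20.4
tcp_pos: [0.5988, -0.0474, 0.317]
ee_rot: [[1.0, 0.008, 0.001], [0.008, -1.0, -0.0], [0.001, 0.0, -1.0]]
wrist_force: [0.4, 0.2, -9.4]
gripper_width: 0.27
```

```bash
python3 -m inch '[{"hand":0.9,"slide":[-0.82,0.24,0],"yaw":-0.035},{"hand":0.9,"slide":[-1.63,0.5,0],"yaw":-0.07},{"hand":0.9,"slide":[-2.43,0.79,0],"yaw":-0.105},{"hand":0.9,"slide":[-3.23,1.12,0],"yaw":-0.14},{"hand":0.9,"slide":[-3.67,1.32,0],"yaw":-0.16},{"hand":0.9,"slide":[-3.67,1.32,0],"yaw":-0.16},{"hand":0.9,"slide":[-3.67,1.32,0],"yaw":-0.16},{"hand":0.9,"slide":[-3.67,1.32,0],"yaw":-0.16}]'
python3 - <<'E'
from h import *
s=sense();c=cam("wrist",s);i=capture("wrist");print(s["wrist_force"],s["moment"])
C=np.zeros((600,800,3),np.uint8)
C[:300,:400]=cv2.resize(i,(400,300))
t=capture("top");cr=cv2.resize(t[60:130,145:335],None,fx=4.2,fy=4.2,interpolation=cv2.INTER_CUBIC);C[305:305+cr.shape[0],:cr.shape[1]]=cr[:295]
cr=cv2.resize(t[170:250,315:375],None,fx=3.7,fy=3.7)[:300];C[:cr.shape[0],420:420+cr.shape[1]]=cr
cv2.imwrite("pics/w7.png",C)
E
```

```text
time_s: 21.4
tcp_pos: [0.562, -0.0342, 0.3168]
ee_rot: [[0.988, -0.152, 0.0], [-0.152, -0.988, -0.0], [0.0, 0.0, -1.0]]
wrist_force: [1.0, -2.9, -8.8]
gripper_width: 0.265
[ 1.02005954 -2.90870227 -8.78828597] [-1.03643118 -0.1592338   0.21121827]
```

View pics/w7.png

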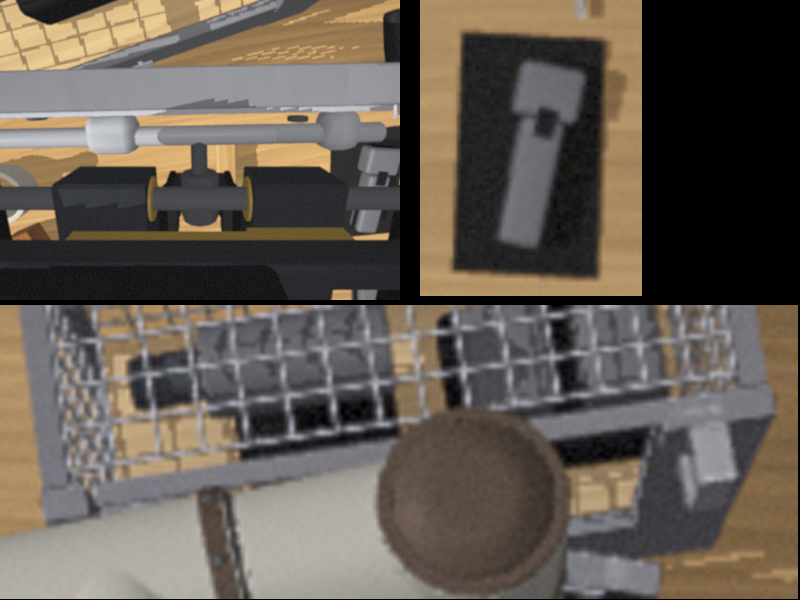

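The gate bar is still square to the gripper (wrist tile row 85), so it stands open about 0.30 rad. The knob is held, the bolt end is unchanged at (385,132), and the scanner is flat on its mat. I'll settle and hand in.

```bash
python3 -m inch '[{"hand":0.9,"slide":[0,0,0],"yaw":0},{"hand":0.9,"slide":[0,0,0],"yaw":0},{"hand":0.9,"slide":[0,0,0],"yaw":0},{"hand":0.9,"slide":[0,0,0],"yaw":0},{"hand":0.9,"slide":[0,0,0],"yaw":0},{"hand":0.9,"slide":[0,0,0],"yaw":0}]'
python3 -c "
from station import *
print(abs(sense()['joint_velocities']).max(),finish_job())"
```

```text
time_s: 22.25
tcp_pos: [0.5617, -0.034, 0.3168]
ee_rot: [[0.988, -0.152, 0.0], [-0.152, -0.988, 0.0], [0.0, -0.0, -1.0]]
wrist_force: [1.7, -2.0, -8.4]
gripper_width: 0.269
the job is handed in; nothing more can be done
0.06316815899866211 None
```

The job was carried through and handed in at about 22 s of the 61 s allowed. No verdict was reported.

- **Scan:** I aimed the smaller scanner at the label from about 81 mm for over 2 s. By calculation the label was within about 1 mm of the beam.
- **Scanner back on the mat:** I laid it back and let go. The last pictures show it flat near the middle of the mat.
- **Bolt:** I lifted the knob about 8 mm and drew it about 38 mm. The sideways wrist force stayed at about 2 N, with no sign of the pin catching on the lip.
- **Gate:** I swung it along its arc to about 0.30 rad and am still holding it by the knob. The gripper opening is about 23 mm, which fits the 24 mm knob.

**Last checks:** The arm was still, with joint speeds below 0.1 degrees/s. The gate was square to the gripper and the bolt end was clear of the keeper. The gate angle and bolt travel come from the gripper pose and pictures, since neither can be read directly.

**Disagreements:** While lifting, the vertical force read 7 to 9 N instead of the expected 4 N. It stayed steady and well below the limits. One move call was refused because it had no yaw value, and I sent it again.

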